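# Find the thread hand, free the turned spindle, lay it in the finishing cradle

## Task

Free the turned wooden spindle from its clamp: one clamp's knob has a left-hand thread and the other a right-hand one with nothing to show which, so find out by trying which way the working knob loosens and unscrew it as far as it goes, leaving the idle clamp's knob alone. Draw the spindle along the rods until it is wholly out from under the clamp, and let it go, lying on the rods. Then take it again, since the cradle leaves room for fingers only at its waist, and lay it, without dropping it, fully home between the end cheeks of the wooden V-cradle (either end first); leave the figure, oil bottle and brush where they are.

Things in the scene. Friction and masses are not known exactly. Their poses are not given: they have to be found in the camera images.
- spindle: Light-wood spindle, 200 mm long, 36 diameter, waist 24 diameter and 30 long at its middle; ends alike; 100 to 200 g. Origin mid-length on its axis; y along it (it may roll). Starts on the bed's rods, waist under the working clamp, whose tight jaw sits in the waist 5 mm below the spindle's top and locks it lengthwise; the jaw clears it after about 2 rad of loosening.
- bed: Green fixed bed: plate 76 x 400 x 10 mm; two steel rods 10 mm thick, 22 mm apart, tops 35 mm above the bench, along y from -175 to +200 mm, on 30 mm wide feet. Origin on the bench under the working clamp; x across, z up. A spindle on the rods has its axis 50 mm up. Free side is +y (idle clamp bars -y); the spindle is out when its middle is past y = 113 mm.
- cradle: Dark wooden fixed cradle: two 45-degree V-blocks, each 66 mm long, 59 mm wide at the mouth, 55 tall, a 70 mm window between them (the only room for fingers); base 86 x 236 x 10 mm. Origin on the bench under its middle; y along the V, z up. End cheeks 50 mm tall, 210 mm apart inside. A spindle fully home has its axis 50 mm up, waist in the window.
- clamp_a: Clamp a: fixed green frame across the rods, 72 mm wide (x), 26 along them (y), 94 tall, knob on top, steel jaw below. Origin on the bench, axes as the bed's. Both look alike: one thread is left-hand (loosens clockwise from above), one right-hand; they may be swapped. The working clamp stands at the bed's y = 0, the idle one at -135 mm.
- clamp_b: Clamp b: fixed green frame across the rods, 72 mm wide (x), 26 along them (y), 94 tall, knob on top, steel jaw below. Origin on the bench, axes as the bed's. Both look alike: one thread is left-hand (loosens clockwise from above), one right-hand; they may be swapped. The working clamp stands at the bed's y = 0, the idle one at -135 mm.
- knob_a (a joint): Clamp a's wing knob: angle in rad from fully tight. 0 = jaw hard down, 2.7 = as loose as it goes (stops at both). It grows as the knob loosens, whichever way round that is; starts at 0 to 0.2 and stays where left. Turning takes about 0.06 N m; vertical axis.
- knob_b (a joint): Clamp b's wing knob: angle in rad from fully tight. 0 = jaw hard down, 2.7 = as loose as it goes (stops at both). It grows as the knob loosens, whichever way round that is; starts at 0 to 0.2 and stays where left. Turning takes about 0.06 N m; vertical axis.
- knob_a_grip (a point): Grip point of clamp a's knob: on its vertical axis, 122 mm above the bench when tight, 10 mm below the top of the black wing (orange mark at its +x end), which is 48 mm long (this point's x), 12 mm thick (y), 33 mm tall, over a hub 24 mm in diameter (top 22.5 mm below this point). Site and knob turn together and rise 3 mm per rad loosened.
- knob_b_grip (a point): Grip point of clamp b's knob: on its vertical axis, 122 mm above the bench when tight, 10 mm below the top of the black wing (orange mark at its +x end), which is 48 mm long (this point's x), 12 mm thick (y), 33 mm tall, over a hub 24 mm in diameter (top 22.5 mm below this point). Site and knob turn together and rise 3 mm per rad loosened.
- figure: Bystander: plain turned wooden figure with a hat, 60 mm wide at the foot, 140 mm tall, standing loose. Origin under its foot.
- oil: Bystander: amber glass oil bottle with white cap, 56 mm diameter, 130 mm tall, standing loose. Origin under its foot.
- brush: Bystander: brush 180 mm long lying loose. Origin under its middle, x along its length.
There are look-alikes about, which are no part of the job. Leave any green or red look-alike of the spindle alone.

How it is judged:
By the outcome, as a careful person would: the job done as asked, in the order asked, and still so for the second after the job is handed in, with the robot touching nothing.
It also fails if it takes over 72 s, if anything falls off the work surface, if the arm or the gripper's body presses on something with over 40 N, if the wrist force passes 120 N, or if a joint passes its speed limit or range.

## Robot

A 6-joint arm with a two-finger parallel gripper is mounted at the origin on the work surface. World frame = base frame: x ahead of the robot, y to its left, z up, the work surface at z = 0. Lengths are in m, angles in rad, forces in N, time in s.
With the tool pointing down it reaches from about 0.375 to 0.975 m from the base axis. Payload 3.8 kg.
Tool frame: the origin (TCP) lies at the very end of the fingers, on their centre line; the grasp point (between the pads) lies 19 mm behind it (bot.grip_point_offset is the distance from the TCP to the grasp point, in m); z points along the fingers, x is the direction in which the jaws open and shut, and the axes are right-handed (so a half turn about z gives the same grasp; the last joint's range is limited). The gripper opens to 85 mm and grips with 20 to 120 N. Pads are 22 mm wide; open, the fingers measure 114 mm over their backs; the gripper's body (76 mm by 85 mm) begins 54 mm behind the grasp point. The pads swing forward as they close: fully open they stand 13 mm farther back than shut.
Start: joints at [-1.282, 0.264, 1.604, -0, 1.274, -0.037], TCP at [0.216, -0.639, 0.231] pointing down, gripper open.
Joint ranges: [-2.63, 2.63], [-0.94, 2.18], [0.31, 2.57], [-1.31, 4.45], [0, 2.66], [-2.55, 2.55]. Speed limits (rad/s): [2.57, 2.57, 3.14, 3.14, 3.14, 3.14].

## Interface

Orientations are given as a rotation vector (axis times angle).
In Python, from workcell import bot, read_camera gives the robot as it stands.
- The arm moves only by the tool arm_command, never from a script. Its argument "rows" is a list of rows, each an object with "delta_rot": the turn, a rotation vector about the tool's x, y, z in rad, a list of three; "xyz": the shift along the tool's x, y, z in m, a list of three; "gripper": the finger opening in m, from 0 to 0.0854. A call has 1 to 12 rows; each row shifts and turns the commanded pose from where the row before left it, along the tool's axes as they then stand; what a row does not reach is not made up. A row lasts 1/10 s, in which the tool goes at most 50 mm and 8.59 degrees, less where a joint would pass 70% of its speed; a pose out of reach is approached as far as the arm can. A call is refused whole if a number of a shift passes 0.05 or a number of a turn 0.15, either way. A call with a gripper value outside its range is refused whole. The fingers move at their own pace and stop on an object; "force" is the grip in N (left out, the last holds). Time passes only in rows, so rows that do not move let the fingers close. It gives the time, the measured TCP pose, the force and the opening at its end, in the units of the state.
- bot.read_state(): the state, without advancing time (a new reading comes with each control period).
- read_camera(name): name is "scene" or "top" or "wrist"; returns a dict with "pixels" (420x560x3 uint8, red, green, blue), "range_z" (420x560 float32, m along the optical axis (not along the pixel's ray), 0 where there is no reading), "intrinsics" (3x3 intrinsics, pixels), "camera_from_world" (4x4, takes a point from world to camera coordinates). Camera axes: x right, y up, looking along -z (the intrinsics and any distortion apply to the point x, -y, -z); pixel columns grow to the right and rows downward; lengths in m; the calibration is good to about 2 mm. A picture is of the moment at which its call begins.
- bot.finish_job(): hands the job in, once; it reports no verdict.
The state is a dict: "time": time; "q": joint angles; "joint_vel": joint speeds; "joint_torque": joint torques, N m; "tool_pos": TCP position; "tcp_rot": TCP orientation; "wrist_force": force on the tool from outside, world axes, zero at the start; "torque": the same for the moment, N m; "width": opening from 0.0 (shut) to 1.0 (fully open).
Only numpy, scipy, OpenCV 4.12 (cv2) and the standard library are available. Lean on these libraries where they do the work, as an engineer would, in place of code of your own. Each camera call takes 0.05 s, during which the arm holds its last target.

## Working session

There is one attempt and no reset: what is moved stays moved. The work goes in short steps, Python scripts to look and compute and a tool call to move; the robot and the scene stay as the last step left them, time stands still between calls to the robot, and variables do not carry over. Pictures are saved under pics/ and viewed, and the job is handed in when it is done.

Besides the shell and the picture viewer there is one more tool, called after "Request:" as a command line: name --argument value ..., lists and objects as JSON in quotes. arm_command: Moves the arm, as the interface text tells. Its arguments: {"type":"object","properties":{"rows":{"type":"array","items":{"type":"object","properties":{"delta_rot":{"type":"array","items":{"type":"number"}},"xyz":{"type":"array","items":{"type":"number"}},"gripper":{"type":"number"}}}},"force":{"type":"number"}},"required":["rows"]}

```bash
mkdir -p pics; ls
cat > h.py <<'E'
import numpy as np, cv2, pickle
from workcell import bot, read_camera
def cap(n,tag):
    c=read_camera(n); pickle.dump(c,open(f'pics/{tag}.pkl','wb')); cv2.imwrite(f'pics/{tag}.png',cv2.cvtColor(c['pixels'],cv2.COLOR_RGB2BGR)); return c
def load(tag): return pickle.load(open(f'pics/{tag}.pkl','rb'))
def pts(c):
    K=c['intrinsics'];z=c['range_z'];h,w=z.shape
    u,v=np.meshgrid(np.arange(w),np.arange(h))
    P=np.stack([(u-K[0,2])/K[0,0]*z,-(v-K[1,2])/K[1,1]*z,-z,np.ones_like(z)],-1)
    return (P@np.linalg.inv(c['camera_from_world']).T)[...,:3]
def ray(c,u,v,h):
    K=c['intrinsics'];T=np.linalg.inv(c['camera_from_world'])
    d=T[:3,:3]@np.array([(u-K[0,2])/K[0,0],-(v-K[1,2])/K[1,1],-1]);o=T[:3,3]
    return o+d*(h-o[2])/d[2]
def proj(c,p):
    q=c['camera_from_world']@np.append(p,1);K=c['intrinsics']
    return K[0,0]*q[0]/-q[2]+K[0,2],K[1,1]*-q[1]/-q[2]+K[1,2]
E
python3 - <<'E'
from h import *
for n in ['scene','top','wrist']:
    c=cap(n,n+'0'); print(n,c['intrinsics'].tolist(),np.linalg.inv(c['camera_from_world']).round(3).tolist())
print(bot.read_state())
E
```

```text
pics
scene [[478.271377183904, 0.0, 282.1960658275963], [0.0, 478.271377183904, 201.21988646348998], [0.0, 0.0, 1.0]] [[-0.442, -0.514, 0.735, 1.341], [0.897, -0.25, 0.365, 0.455], [-0.004, 0.821, 0.571, 0.801], [0.0, 0.0, 0.0, 1.0]]
top [[393.80361418916243, 0.0, 274.70024802372365], [0.0, 393.80361418916243, 205.78182373804685], [0.0, 0.0, 1.0]] [[-0.027, 0.997, -0.072, 0.379], [-0.999, -0.03, -0.039, -0.008], [-0.041, 0.07, 0.997, 1.007], [0.0, 0.0, 0.0, 1.0]]
wrist [[349.3440854429438, 0.0, 275.51276987845165], [0.0, 349.3440854429438, 208.0261754562114], [0.0, 0.0, 1.0]] [[0.32, 0.903, 0.286, 0.289], [-0.947, 0.306, 0.094, -0.616], [-0.003, -0.301, 0.954, 0.373], [0.0, 0.0, 0.0, 1.0]]
{'time': 0.15, 'q': array([-1.28191926e+00,  2.64617407e-01,  1.60510614e+00,  5.29080077e-05,
        1.27370366e+00, -3.69034391e-02]), 'joint_vel': array([ 3.12681196e-05, -2.16195866e-03, -3.63863899e-03, -8.51500684e-04,
        1.20740848e-03,  2.27024327e-03]), 'joint_torque': array([ 8.53018646e-04, -5.15905988e+01, -3.67958701e+01, -6.39479322e-05,
        8.02722032e-03, -4.40797564e-06]), 'tool_pos': array([ 0.21587702, -0.63892511,  0.23019813]), 'tcp_rot': array([-2.55132821e+00,  1.83112316e+00,  2.22807363e-03]), 'wrist_force': array([ 0.16635004,  0.23742554, -0.03391863]), 'torque': array([-0.01959671, -0.05745767, -0.02455192]), 'width': 0.9996411901901446}
```

View pics/scene0.png

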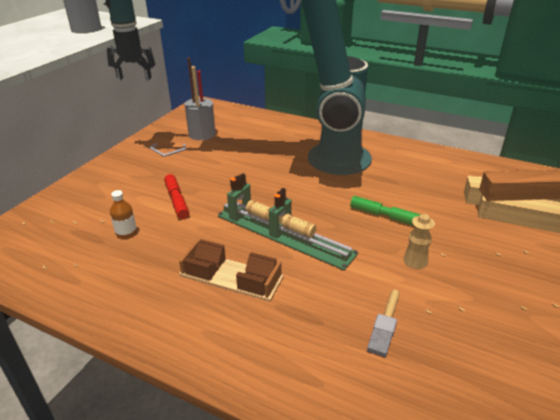

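View pics/top0.png

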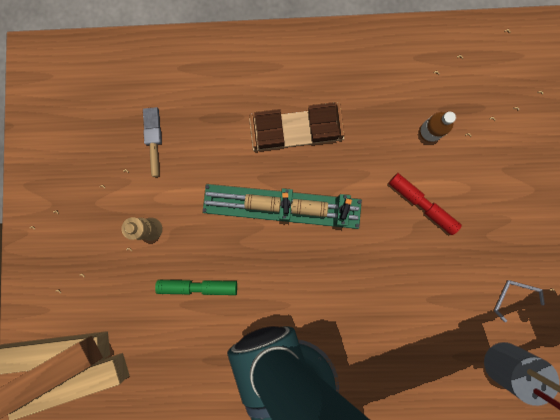

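View pics/wrist0.png

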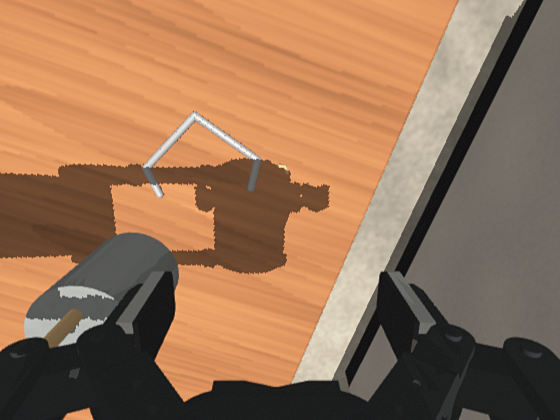

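The top view shows the bed along the columns with the light-wood spindle at about (248–327, 206). The working clamp is at (286, 205) and the idle one at (345, 210). The cradle is at (297, 127), the figure at (140, 229), the oil bottle at (437, 125) and the brush at (152, 140). The green bar (197, 287) and the red bar (425, 203) are look-alikes. Next I'll measure.

Run:
```python
from h import *
c=load('top0'); P=pts(c)
im=cv2.cvtColor(c['pixels'],cv2.COLOR_RGB2BGR)
cv2.imwrite('pics/crop0.png',cv2.resize(im[90:240,190:380],None,fx=4,fy=4,interpolation=cv2.INTER_CUBIC))
hsv=cv2.cvtColor(c['pixels'],cv2.COLOR_RGB2HSV)
box=np.zeros(hsv.shape[:2],bool);box[170:245,195:375]=1
g=box&(hsv[...,0]>60)&(hsv[...,0]<100)&(hsv[...,1]>80)&(abs(P[...,2]-.01)<.006)
q=P[g][:,:2]; r=cv2.minAreaRect(q.astype(np.float32)*1000); print('plate',g.sum(),r)
top=box&(P[...,2]>.118)&(P[...,2]<.15)
n,l,s,ce=cv2.connectedComponentsWithStats(top.astype(np.uint8))
for i in range(1,n):
    if s[i,4]>8:
        q=P[l==i]; print('wing',s[i],q.mean(0),q[:,2].max(),cv2.minAreaRect(q[:,:2].astype(np.float32)*1000))
        o=(l==i)&(hsv[...,1]>150)&(hsv[...,2]>120); print(' orange',o.sum(),P[o].mean(0) if o.any() else '')
box[:]=0;box[90:165,240:355]=1
b=box&(abs(P[...,2]-.01)<.005); print('cradle base',b.sum(),cv2.minAreaRect(P[b][:,:2].astype(np.float32)*1000))
for lo,hi in[(.045,.07)]:
    b=box&(P[...,2]>lo)&(P[...,2]<hi); print('cr top',b.sum(),cv2.minAreaRect(P[b][:,:2].astype(np.float32)*1000))
b=box&(P[...,2]>.006)&(P[...,2]<.08); print('cr all',b.sum(),cv2.minAreaRect(P[b][:,:2].astype(np.float32)*1000))
print('bench',np.median(P[300:330,330:380,2]))
for nm,u,v in [('fig',140,229),('oil',445,120),('red',425,203),('green',197,287)]: print(nm,P[v,u])
```

```text
plate 1955 ((449.54290771484375, 13.135223388671875), (394.9726867675781, 73.30472564697266), 82.52410888671875)
wing [281 192   9  22 132] [0.44822877 0.00237928 0.13271413] 0.13841535486770284 ((448.7374572753906, 2.3395471572875977), (47.06803512573242, 17.502771377563477), 9.652113914489746)
 orange 25 [0.46495741 0.00199289 0.13401902]
wing [340 198  12  22 145] [ 0.43168102 -0.13039863  0.13241528] 0.1372255425728396 ((431.7353515625, -130.7957305908203), (17.02202796936035, 47.92716598510742), 77.32572937011719)
 orange 27 [ 0.44722954 -0.13663889  0.13476063]
cradle base 1168 ((654.0682983398438, -32.315216064453125), (292.6004638671875, 195.4550323486328), 87.92333221435547)
cr top 1282 ((648.5760498046875, -29.442916870117188), (85.67669677734375, 226.3090057373047), 4.949212551116943)
cr all 3401 ((657.9967651367188, -34.12603759765625), (184.15496826171875, 289.6334228515625), 0.8259783387184143)
bench 0.0012747763270046786
fig [0.39872383 0.33459299 0.12166033]
oil [ 0.62257534 -0.36007057  0.12833313]
red [ 0.44462883 -0.3386397   0.03210229]
green [0.25378943 0.22692061 0.03208499]
```

View pics/crop0.png

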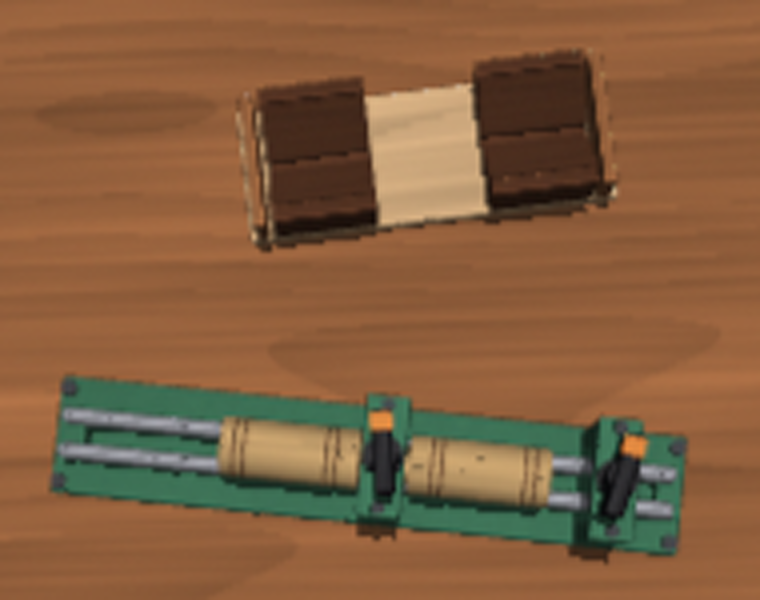

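The working clamp's wing is at world (0.448, 0.002), with bed y pointing roughly along (0.128, 0.992). I'll move above the knob and look with the wrist camera.

Request:
arm_command --rows '[{"xyz": [-0.0355,-0.0283,0]},{"xyz": [-0.0355,-0.0283,0]},{"xyz": [-0.0355,-0.0283,0]},{"xyz": [-0.0355,-0.0283,0]},{"xyz": [-0.0355,-0.0283,0]},{"xyz": [-0.0355,-0.0283,0]},{"xyz": [-0.0355,-0.0283,0]},{"xyz": [-0.0355,-0.0283,0]},{"xyz": [-0.0355,-0.0283,0]},{"xyz": [-0.0355,-0.0283,0]},{"xyz": [-0.0355,-0.0283,0]},{"xyz": [-0.0355,-0.0283,0]}]'

```text
invalid input
```

Request:
arm_command --rows '[{"xyz": [-0.0355,-0.0283,0]},{"xyz": [-0.0355,-0.0283,0]},{"xyz": [-0.0355,-0.0283,0]},{"xyz": [0,0,0]},{"xyz": [0,0,0]}]'

```text
invalid input
```

```bash
cat >> h.py <<'E'
from scipy.spatial.transform import Rotation as R
def st():
    s=bot.read_state(); r=R.from_rotvec(s['tcp_rot']).as_matrix()
    print('t',round(s['time'],2),'p',s['tool_pos'].round(4),'xyaw',np.degrees(np.arctan2(r[1,0],r[0,0])).round(2),'tz',r[:,2].round(4),'q',s['q'].round(3),'F',s['wrist_force'].round(1),'M',s['torque'].round(3),'w',round(s['width']*85.4,2)); return s,r
def to(target,yaw=None):
    s,r=st(); d=r.T@(np.array(target)-s['tool_pos']); print('tool delta',d.round(4))
    if yaw is not None:
        rt=np.column_stack([[np.cos(yaw),np.sin(yaw),0],[np.sin(yaw),-np.cos(yaw),0],[0,0,-1]])
        print('rotvec',R.from_matrix(r.T@rt).as_rotvec().round(4))
E
python3 - <<'E'
from h import *
st();c=cap('wrist','wrist1')
E
```

```text
t 0.15 p [ 0.2159 -0.6389  0.2302] xyaw -71.34 tz [-5.0e-04  1.8e-03 -1.0e+00] q [-1.282  0.265  1.605  0.     1.274 -0.037] F [ 0.2  0.2 -0. ] M [-0.02  -0.057 -0.025] w 85.37
```

View pics/wrist1.png

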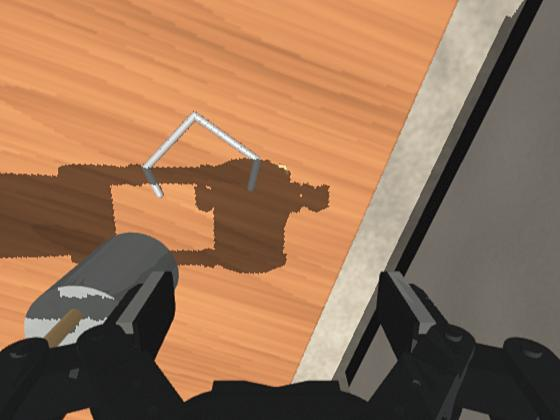

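The call was refused because each row needs every key. The pot with brushes sits near the left finger, so I'll check its height before crossing.

Run:
```python
from h import *
c=load('scene0');P=pts(c)
b=np.zeros(P.shape[:2],bool);b[60:140,180:218]=1
q=P[b&(P[...,2]>.03)&(P[...,0]<.5)&(P[...,0]>-.3)]; 
q=q[q[:,1]>-.8]
for lo in np.arange(.03,.4,.03):
    m=(q[:,2]>lo)&(q[:,2]<lo+.03)
    if m.any(): print(lo.round(2),m.sum(),q[m].min(0).round(3),q[m].max(0).round(3))
```

```text
0.03 205 [ 0.027 -0.555  0.03 ] [ 0.105 -0.463  0.06 ]
0.06 214 [ 0.019 -0.553  0.06 ] [ 0.107 -0.463  0.09 ]
0.09 363 [-0.003 -0.567  0.09 ] [ 0.105 -0.464  0.12 ]
0.12 134 [ 0.005 -0.56   0.12 ] [ 0.099 -0.469  0.15 ]
0.15 80 [ 0.026 -0.542  0.15 ] [ 0.08  -0.499  0.179]
0.18 86 [ 0.025 -0.541  0.18 ] [ 0.083 -0.498  0.21 ]
0.21 79 [ 0.024 -0.542  0.21 ] [ 0.082 -0.497  0.24 ]
0.24 51 [ 0.043 -0.541  0.241] [ 0.077 -0.499  0.269]
0.27 3 [ 0.049 -0.538  0.272] [ 0.051 -0.531  0.273]
```

Request:
arm_command --rows '[{"xyz": [-0.0355,-0.0283,0],"delta_rot": [0,0,0],"gripper": 0.085},{"xyz": [-0.0355,-0.0283,0],"delta_rot": [0,0,0],"gripper": 0.085},{"xyz": [-0.0355,-0.0283,0],"delta_rot": [0,0,0],"gripper": 0.085},{"xyz": [-0.0355,-0.0283,0],"delta_rot": [0,0,0],"gripper": 0.085},{"xyz": [-0.0355,-0.0283,0],"delta_rot": [0,0,0],"gripper": 0.085},{"xyz": [-0.0355,-0.0283,0],"delta_rot": [0,0,0],"gripper": 0.085},{"xyz": [-0.0355,-0.0283,0],"delta_rot": [0,0,0],"gripper": 0.085},{"xyz": [-0.0355,-0.0283,0],"delta_rot": [0,0,0],"gripper": 0.085},{"xyz": [-0.0355,-0.0283,0],"delta_rot": [0,0,0],"gripper": 0.085},{"xyz": [-0.0355,-0.0283,0],"delta_rot": [0,0,0],"gripper": 0.085},{"xyz": [-0.0355,-0.0283,0],"delta_rot": [0,0,0],"gripper": 0.085},{"xyz": [-0.0355,-0.0283,0],"delta_rot": [0,0,0],"gripper": 0.085}]' --force 40

```text
time: 1.4
tool_pos: [0.4016, -0.1255, 0.2315]
tcp_rot: [-2.552, 1.832, -0.001]
wrist_force: [0.7, -0.3, -0.5]
width: 0.993
```

Request:
arm_command --rows '[{"xyz": [-0.0355,-0.0283,0],"delta_rot": [0,0,0],"gripper": 0.085},{"xyz": [-0.0355,-0.0283,0],"delta_rot": [0,0,0],"gripper": 0.085},{"xyz": [-0.0355,-0.0283,0],"delta_rot": [0,0,0],"gripper": 0.085},{"xyz": [0,0,0],"delta_rot": [0,0,0],"gripper": 0.085},{"xyz": [0,0,0],"delta_rot": [0,0,0],"gripper": 0.085}]'

```text
time: 1.9
tool_pos: [0.4476, 0.0018, 0.2311]
tcp_rot: [2.555, -1.827, -0.0]
wrist_force: [0.3, -1.0, -0.5]
width: 0.996
```

Run:
```python
from h import *
st();c=cap('wrist','wrist1')
```

```text
t 1.9 p [0.4476 0.0018 0.2311] xyaw -71.13 tz [-7.e-04 -5.e-04 -1.e+00] q [-5.100e-02 -1.780e-01  2.064e+00 -1.000e-03  1.256e+00  1.190e+00] F [ 0.3 -1.  -0.5] M [-0.023 -0.019  0.015] w 85.04
```

View pics/wrist1.png

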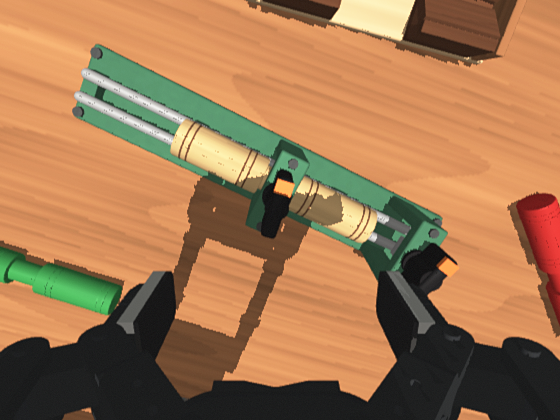

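The wrist view shows the working knob at (275, 205) with its orange end at (285, 187). The idle knob is at (430, 265), the light-wood spindle spans (175–375, 130–230), and the cradle is at the top right. The light-wood piece under the clamp at (275, 205) is the spindle meant; the green and red pieces are look-alikes.

Run:
```python
from h import *
c=load('wrist1');P=pts(c)
im=cv2.cvtColor(c['pixels'],cv2.COLOR_RGB2BGR)
hsv=cv2.cvtColor(c['pixels'],cv2.COLOR_RGB2HSV)
cv2.imwrite('pics/crop1.png',cv2.resize(im[100:280,150:470],None,fx=2.4,fy=2.4,interpolation=cv2.INTER_CUBIC))
for nm,(r0,r1,c0,c1) in dict(work=(150,260,240,320),idle=(220,300,390,470)).items():
    b=np.zeros(P.shape[:2],bool);b[r0:r1,c0:c1]=1
    z=P[...,2]
    print(nm,'max z',np.sort(z[b])[-20])
    t=b&(z>.128)&(z<.145)
    q=P[t]; rc=cv2.minAreaRect(q[:,:2].astype(np.float32)*1000); print(t.sum(),q.mean(0).round(4),rc)
    w,V=np.linalg.eigh(np.cov(q[:,:2].T)); print('pca deg',np.degrees(np.arctan2(V[1,1],V[0,1])))
    o=t&(hsv[...,0]<20)&(hsv[...,1]>140)&(hsv[...,2]>120); print('orange',o.sum(),P[o].mean(0).round(4))
    # frame top
    f=b&(abs(z-.094)<.006)&(hsv[...,0]>60)&(hsv[...,0]<100); print('frame',f.sum(),np.median(z[f]),cv2.minAreaRect(P[f][:,:2].astype(np.float32)*1000))
g=np.zeros(P.shape[:2],bool);g[30:290,60:470]=1
g&=(hsv[...,0]>60)&(hsv[...,0]<100)&(abs(P[...,2]-.01)<.006)&(P[...,0]>.38)
print('plate',g.sum(),cv2.minAreaRect(P[g][:,:2].astype(np.float32)*1000))
s=np.zeros(P.shape[:2],bool);s[110:250,160:390]=1
s&=(P[...,2]>.045)&(P[...,2]<.075)&(hsv[...,0]<30)&(hsv[...,2]>120)
q=P[s];w,V=np.linalg.eigh(np.cov(q[:,:2].T)); print('spindle',s.sum(),q.mean(0),np.degrees(np.arctan2(V[1,1],V[0,1])),cv2.minAreaRect(q[:,:2].astype(np.float32)*1000),np.percentile(q[:,2],98))
```

```text
work max z 0.37364196934968746
1129 [ 0.4492 -0.      0.1321] ((448.0957946777344, -0.2259387969970703), (47.299678802490234, 17.596834182739258), 8.176743507385254)
pca deg -178.967995811379
orange 257 [4.653e-01 2.000e-04 1.330e-01]
frame 1136 0.09403115100496207 ((448.5082092285156, -0.018827438354492188), (25.689315795898438, 70.38615417480469), 82.17001342773438)
idle max z 0.37364196934968746
792 [ 0.4375 -0.1349  0.1319] ((436.92572021484375, -136.11322021484375), (18.525447845458984, 33.702152252197266), 70.82986450195312)
pca deg 160.29020280601011
orange 259 [ 0.4461 -0.1387  0.1327]
frame 960 0.09377423964651274 ((439.62982177734375, -134.16671752929688), (25.20884132385254, 53.36322784423828), 82.3895263671875)
plate 11391 ((449.8489074707031, 12.08843994140625), (396.5714111328125, 74.36190795898438), 82.52385711669922)
spindle 6489 [0.45177982 0.00530808 0.06425755] 82.6117078358505 ((448.17852783203125, -0.5026092529296875), (200.01858520507812, 34.69851303100586), 82.52349090576172) 0.06877598140465761
```

View pics/crop1.png

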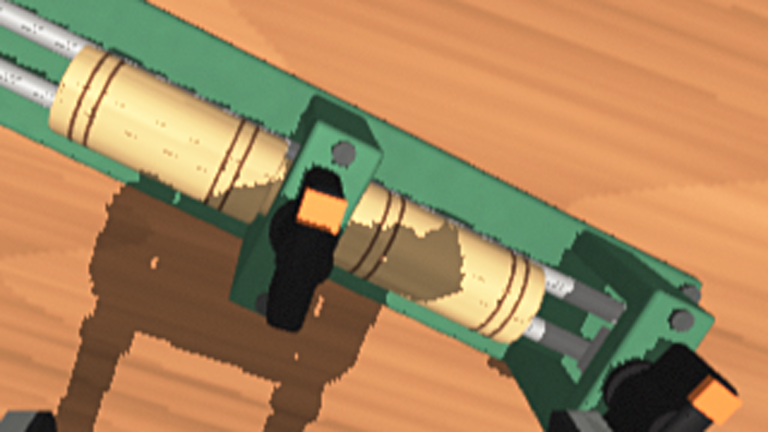

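Bed origin is about (0.4484, −0.0002) with yaw −7.5°, and the wing's yaw is about +1°. I'll refine the wing angle from its top face.

Run:
```python
from h import *
c=load('wrist1');P=pts(c)
z=P[...,2];b=np.zeros(z.shape,bool);b[150:260,240:320]=1
for lo in(.1305,.1315,.132):
    t=b&(z>lo)&(z<.145);q=P[t]
    w,V=np.linalg.eigh(np.cov(q[:,:2].T)); print(lo,t.sum(),q.mean(0).round(4),np.degrees(np.arctan(V[1,1]/V[0,1])),cv2.minAreaRect(q[:,:2].astype(np.float32)*1000),np.median(q[:,2]))
to([.4484,-.0002,.106],np.radians(-89))
```

```text
0.1305 987 [ 4.494e-01 -1.000e-04  1.325e-01] 1.1622664983106683 ((447.96331787109375, -0.2995433807373047), (47.01650619506836, 17.488801956176758), 8.176743507385254) 0.1325166667836586
0.1315 847 [ 4.496e-01 -1.000e-04  1.327e-01] 0.9578608028910601 ((447.66619873046875, -0.8749775886535645), (46.457427978515625, 13.868415832519531), 1.1506822109222412) 0.13267580819527328
0.132 691 [ 4.507e-01 -1.000e-04  1.329e-01] 0.935370591598368 ((447.92425537109375, -0.4276700019836426), (45.90583038330078, 12.408858299255371), 2.155299186706543) 0.13284387235856523
t 1.95 p [0.4474 0.0008 0.231 ] xyaw -71.25 tz [-8.e-04 -6.e-04 -1.e+00] q [-5.300e-02 -1.780e-01  2.065e+00 -1.000e-03  1.256e+00  1.190e+00] F [-0.2  0.7 -0.8] M [0.029 0.011 0.021] w 84.55
tool delta [ 0.0013 -0.0007  0.125 ]
rotvec [ 0.0009 -0.0005  0.3097]
```

Request:
arm_command --rows '[{"xyz": [0.001,-0.001,0.02],"delta_rot": [0,0,0.1],"gripper": 0.085},{"xyz": [0,0,0.03],"delta_rot": [0,0,0.1],"gripper": 0.085},{"xyz": [0,0,0.03],"delta_rot": [0,0,0.11],"gripper": 0.085},{"xyz": [0,0,0.025],"delta_rot": [0,0,0],"gripper": 0.085},{"xyz": [0,0,0.02],"delta_rot": [0,0,0],"gripper": 0.085},{"xyz": [0,0,0],"delta_rot": [0,0,0],"gripper": 0.005},{"xyz": [0,0,0],"delta_rot": [0,0,0],"gripper": 0.005},{"xyz": [0,0,0],"delta_rot": [0,0,0],"gripper": 0.005},{"xyz": [0,0,0],"delta_rot": [0,0,0],"gripper": 0.005},{"xyz": [0,0,0],"delta_rot": [0,0,0],"gripper": 0.005},{"xyz": [0,0,0],"delta_rot": [0,0,0],"gripper": 0.005},{"xyz": [0,0,0],"delta_rot": [0,0,0],"gripper": 0.005}]' --force 40

```text
time: 3.15
tool_pos: [0.4501, 0.0009, 0.1076]
tcp_rot: [-2.237, 2.202, -0.001]
wrist_force: [-0.3, 4.0, 6.6]
width: 0.129
```

Run:
```python
from h import *
st()
```

```text
t 3.15 p [0.4501 0.0009 0.1076] xyaw -89.1 tz [ 0.0023  0.0011 -1.    ] q [-5.400e-02 -5.200e-02  2.195e+00  1.000e-03  9.960e-01  1.500e+00] F [-0.3  4.   6.6] M [0.596 0.079 0.   ] w 11.04
```

The wing is gripped. I'll try a small counter-clockwise turn (seen from above), which is about −z of the tool.

Request:
arm_command --rows '[{"xyz": [0,0,-0.0003],"delta_rot": [0,0,-0.08],"gripper": 0.005},{"xyz": [0,0,-0.0003],"delta_rot": [0,0,-0.08],"gripper": 0.005},{"xyz": [0,0,-0.0003],"delta_rot": [0,0,-0.08],"gripper": 0.005},{"xyz": [0,0,0],"delta_rot": [0,0,0],"gripper": 0.005},{"xyz": [0,0,0],"delta_rot": [0,0,0],"gripper": 0.005}]'

```text
time: 3.65
tool_pos: [0.45, 0.0014, 0.1083]
tcp_rot: [-2.484, 1.918, -0.001]
wrist_force: [-0.3, 6.0, 5.0]
width: 0.124
```

Run:
```python
from h import *
st(); cap('wrist','wrist2')
```

```text
t 3.65 p [0.45   0.0014 0.1083] xyaw -75.34 tz [ 0.0021  0.0019 -1.    ] q [-5.400e-02 -5.300e-02  2.194e+00  2.000e-03  9.980e-01  1.260e+00] F [-0.3  6.   5. ] M [0.83  0.085 0.025] w 10.62
```

View pics/wrist2.png

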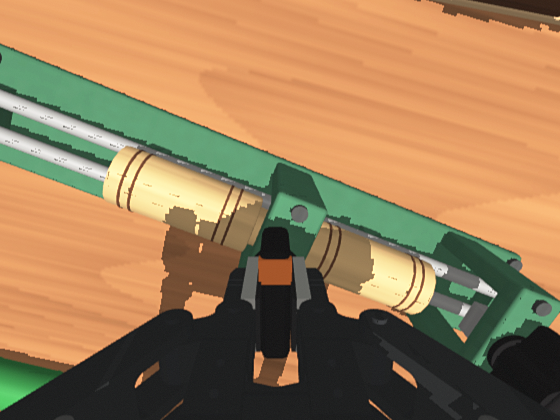

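The wing at (275, 290) has stayed aligned with the fingers after a 0.24 rad counter-clockwise turn with almost no torque (0.025 N m). That is more than the 0.2 rad tightening could have allowed, so counter-clockwise seems to loosen it. I'll go on.

Request:
arm_command --rows '[{"xyz": [0,0,-0.0004],"delta_rot": [0,0,-0.12],"gripper": 0.005},{"xyz": [0,0,-0.0004],"delta_rot": [0,0,-0.12],"gripper": 0.005},{"xyz": [0,0,-0.0004],"delta_rot": [0,0,-0.12],"gripper": 0.005},{"xyz": [0,0,-0.0004],"delta_rot": [0,0,-0.12],"gripper": 0.005},{"xyz": [0,0,-0.0004],"delta_rot": [0,0,-0.12],"gripper": 0.005}]'

```text
time: 4.2
tool_pos: [0.4493, 0.0025, 0.1102]
tcp_rot: [-2.941, 1.092, 0.001]
wrist_force: [-2.4, 10.5, 6.5]
width: 0.129
```

Run:
```python
from h import *
st(); cap('wrist','wrist3')
```

```text
t 4.2 p [0.4493 0.0025 0.1102] xyaw -40.74 tz [ 6.0e-04  4.2e-03 -1.0e+00] q [-0.053 -0.056  2.193  0.005  1.004  0.655] F [-2.4 10.5  6.5] M [ 1.558  0.323 -0.07 ] w 11.03
```

View pics/wrist3.png

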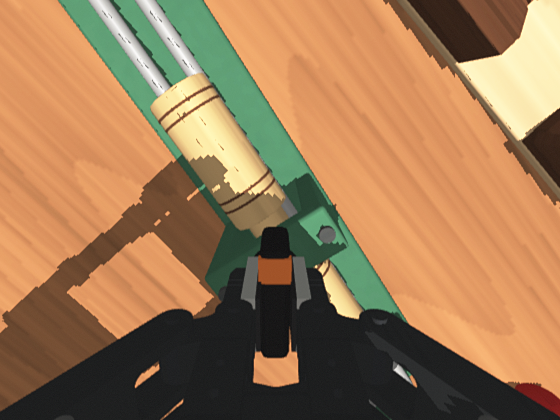

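Counter-clockwise loosens it: the wing follows with roughly 0.07 N m of friction. I'll continue, shifting slightly +y to relieve the side load.

Request:
arm_command --rows '[{"xyz": [-0.0013,-0.0015,-0.0004],"delta_rot": [0,0,-0.13],"gripper": 0.005},{"xyz": [0,0,-0.0004],"delta_rot": [0,0,-0.14],"gripper": 0.005},{"xyz": [0,0,-0.0004],"delta_rot": [0,0,-0.14],"gripper": 0.005},{"xyz": [0,0,-0.0004],"delta_rot": [0,0,-0.14],"gripper": 0.005},{"xyz": [0,0,-0.0004],"delta_rot": [0,0,-0.14],"gripper": 0.005},{"xyz": [0,0,-0.0004],"delta_rot": [0,0,-0.14],"gripper": 0.005},{"xyz": [0,0,0],"delta_rot": [0,0,0],"gripper": 0.005}]'

```text
time: 4.95
tool_pos: [0.4476, 0.0033, 0.1126]
tcp_rot: [-3.134, -0.185, 0.005]
wrist_force: [-8.6, 5.1, 12.7]
width: 0.129
```

Run:
```python
from h import *
st()
```

```text
t 4.95 p [0.4476 0.0033 0.1126] xyaw 6.76 tz [-0.0033  0.0019 -1.    ] q [-5.000e-02 -6.000e-02  2.192e+00  2.000e-03  1.013e+00 -1.690e-01] F [-8.6  5.1 12.7] M [ 0.921  1.174 -0.016] w 11.0
```

Request:
arm_command --rows '[{"xyz": [-0.0014,-0.0012,-0.0012],"delta_rot": [0,0,-0.12],"gripper": 0.005},{"xyz": [0,0,-0.0004],"delta_rot": [0,0,-0.12],"gripper": 0.005},{"xyz": [0,0,-0.0004],"delta_rot": [0,0,-0.12],"gripper": 0.005},{"xyz": [0,0,-0.0004],"delta_rot": [0,0,-0.12],"gripper": 0.005},{"xyz": [0,0,-0.0004],"delta_rot": [0,0,-0.12],"gripper": 0.005},{"xyz": [0,0,-0.0004],"delta_rot": [0,0,-0.12],"gripper": 0.005},{"xyz": [0,0,0],"delta_rot": [0,0,0],"gripper": 0.005}]'

```text
time: 5.65
tool_pos: [0.446, 0.0028, 0.1148]
tcp_rot: [-2.869, -1.279, 0.006]
wrist_force: [-4.5, -0.4, 5.8]
width: 0.132
```

Request:
arm_command --rows '[{"xyz": [0,0,-0.0003],"delta_rot": [0,0,-0.08],"gripper": 0.005},{"xyz": [0,0,-0.0003],"delta_rot": [0,0,-0.08],"gripper": 0.005},{"xyz": [0,0,0],"delta_rot": [0,0,0],"gripper": 0.005}]'

```text
time: 5.95
tool_pos: [0.4457, 0.0026, 0.1153]
tcp_rot: [-2.759, -1.502, 0.007]
wrist_force: [-5.3, -3.3, 4.6]
width: 0.132
```

Run:
```python
from h import *
st(); cap('wrist','wrist4')
```

```text
t 5.95 p [0.4457 0.0026 0.1153] xyaw 57.15 tz [-0.0039 -0.0017 -1.    ] q [-4.900e-02 -6.700e-02  2.193e+00 -2.000e-03  1.019e+00 -1.045e+00] F [-5.3 -3.3  4.6] M [-0.143  0.741  0.048] w 11.26
```

View pics/wrist4.png

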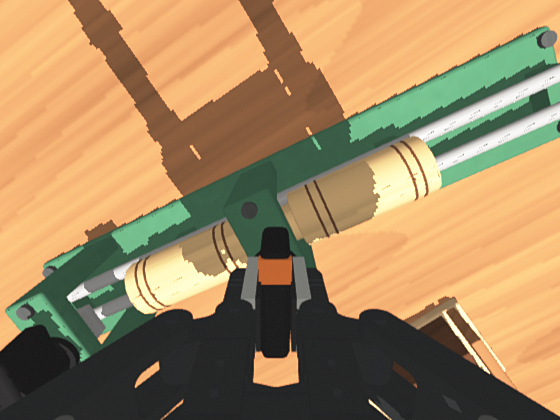

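The wing at (275, 290) is still aligned, with 2.55 rad turned. I'll creep on to the stop.

Request:
arm_command --rows '[{"xyz": [0,0,-0.0002],"delta_rot": [0,0,-0.06],"gripper": 0.005},{"xyz": [0,0,0],"delta_rot": [0,0,0],"gripper": 0.005}]'

```text
time: 6.2
tool_pos: [0.4457, 0.0026, 0.1154]
tcp_rot: [-2.715, -1.578, 0.006]
wrist_force: [-4.6, -3.7, 4.3]
width: 0.131
```

Run:
```python
from h import *
st()
```

```text
t 6.2 p [0.4457 0.0026 0.1154] xyaw 60.34 tz [-3.9e-03 -9.0e-04 -1.0e+00] q [-4.900e-02 -6.700e-02  2.192e+00 -1.000e-03  1.020e+00 -1.102e+00] F [-4.6 -3.7  4.3] M [-0.407  0.795 -1.449] w 11.15
```

Request:
arm_command --rows '[{"xyz": [0,0,-0.0002],"delta_rot": [0,0,-0.06],"gripper": 0.005},{"xyz": [0,0,0],"delta_rot": [0,0,0],"gripper": 0.005}]'

```text
time: 6.4
tool_pos: [0.4452, 0.0029, 0.1155]
tcp_rot: [-2.666, -1.656, 0.007]
wrist_force: [-6.5, -1.7, 5.9]
width: 0.132
```

Run:
```python
from h import *
st()
```

```text
t 6.4 p [0.4452 0.0029 0.1155] xyaw 63.7 tz [-0.0051  0.     -1.    ] q [-0.049 -0.067  2.193 -0.     1.021 -1.161] F [-6.5 -1.7  5.9] M [-0.222  1.083 -1.736] w 11.24
```

The stop is reached: the moment jumped to −1.45 N m at about 2.6 rad. I'll ease off the twist, open, rise, and go over the spindle's +y half.

Request:
arm_command --rows '[{"xyz": [0,0,0],"delta_rot": [0,0,0.05],"gripper": 0.005},{"xyz": [0,0,0],"delta_rot": [0,0,0],"gripper": 0.04},{"xyz": [0,0,0],"delta_rot": [0,0,0],"gripper": 0.06},{"xyz": [0,0,0],"delta_rot": [0,0,0],"gripper": 0.085},{"xyz": [0,0,0],"delta_rot": [0,0,0],"gripper": 0.085},{"xyz": [0,0,-0.03],"delta_rot": [0,0,0],"gripper": 0.085},{"xyz": [0,0,-0.04],"delta_rot": [0,0,0],"gripper": 0.085},{"xyz": [0,0,-0.04],"delta_rot": [0,0,0],"gripper": 0.085},{"xyz": [0,0,0],"delta_rot": [0,0,0],"gripper": 0.085}]'

```text
time: 7.3
tool_pos: [0.4519, 0.0031, 0.2326]
tcp_rot: [2.7, 1.592, 0.016]
wrist_force: [0.8, 0.7, -0.1]
width: 0.996
```

Run:
```python
from h import *
to([.4575,.0692,.17],np.radians(-7.5)); c=cap('wrist','wrist5'); P=pts(c);z=P[...,2]
```

```text
t 7.3 p [0.4519 0.0031 0.2326] xyaw 61.06 tz [ 1.240e-02 -7.000e-04 -9.999e-01] q [-0.048 -0.18   2.063 -0.     1.246 -1.114] F [ 0.8  0.7 -0.1] M [-0.065 -0.044  0.032] w 85.05
tool delta [ 0.0602 -0.0278  0.0626]
rotvec [ 0.0066 -0.0114  1.1965]
```

View pics/wrist5.png

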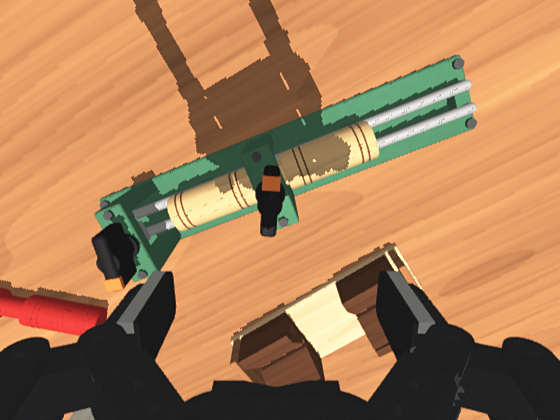

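The wrist view shows the working knob at (270, 200) turned about 150° and the idle knob at (115, 250) untouched. The spindle at (275, 175) is still in place. Now over its +y half.

Request:
arm_command --rows '[{"xyz": [0.03,-0.014,0],"delta_rot": [0.0066,-0.0114,0],"gripper": 0.085},{"xyz": [0.03,-0.014,0],"delta_rot": [0,0,0],"gripper": 0.085},{"xyz": [0,0,0],"delta_rot": [0,0,0.13],"gripper": 0.085},{"xyz": [0,0,0],"delta_rot": [0,0,0.13],"gripper": 0.085},{"xyz": [0,0,0],"delta_rot": [0,0,0.13],"gripper": 0.085},{"xyz": [0,0,0],"delta_rot": [0,0,0.13],"gripper": 0.085},{"xyz": [0,0,0],"delta_rot": [0,0,0.13],"gripper": 0.085},{"xyz": [0,0,0],"delta_rot": [0,0,0.13],"gripper": 0.085},{"xyz": [0,0,0],"delta_rot": [0,0,0.14],"gripper": 0.085},{"xyz": [0,0,0],"delta_rot": [0,0,0.14],"gripper": 0.085},{"xyz": [0,0,0],"delta_rot": [0,0,0.14],"gripper": 0.085},{"xyz": [0,0,0],"delta_rot": [0,0,0],"gripper": 0.085}]'

```text
time: 8.55
tool_pos: [0.4512, 0.0693, 0.224]
tcp_rot: [3.126, -0.211, -0.021]
wrist_force: [0.5, 0.4, -0.3]
width: 0.99
```

Run:
```python
from h import *
c=cap('wrist','wrist6'); P=pts(c);z=P[...,2]
hsv=cv2.cvtColor(c['pixels'],cv2.COLOR_RGB2HSV)
m=(z>.045)&(z<.075)&(hsv[...,0]<30)&(hsv[...,2]>100)&(abs(P[...,0]-.455)<.06)&(abs(P[...,1])<.13)
q=P[m];t=np.radians(-7.5);ex=np.array([np.cos(t),np.sin(t)]);ey=np.array([-np.sin(t),np.cos(t)])
d=q[:,:2]-[.4484,-.0002]; x=d@ex;y=d@ey
print(m.sum(),y.min(),y.max(),np.percentile(y,[1,99]))
s=(y>.05)&(y<.09); print(x[s].min(),x[s].max(),q[s][:,2].max(), np.median(x[s&(q[:,2]>.066)]))
to([.4575,.0692,.031],np.radians(-7.5))
```

```text
4784 -0.12856622253152794 0.09973873783750391 [-0.0986653  0.0994067]
-0.01784700320561726 0.01722269376914555 0.07006126305683402 -0.00042629358549761844
t 8.6 p [0.4513 0.0693 0.2242] xyaw -7.55 tz [-0.0135 -0.007  -0.9999] q [ 0.102 -0.144  2.048 -0.006  1.252  0.236] F [ 0.2 -0.3 -0.3] M [0.004 0.008 0.055] w 84.82
tool delta [ 0.0085 -0.0024  0.1931]
rotvec [ 0.0087  0.0125 -0.0009]
```

View pics/wrist6.png

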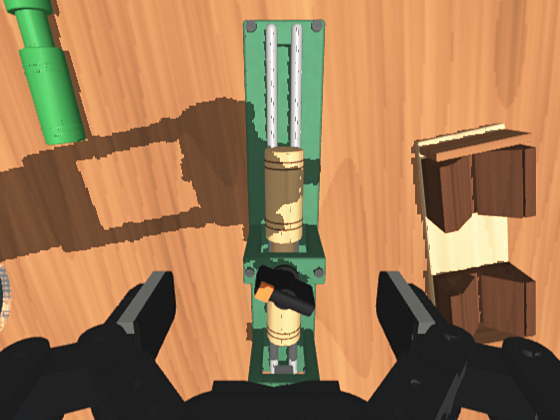

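Request:
arm_command --rows '[{"xyz": [0,0,0],"delta_rot": [0.0087,0.0125,0],"gripper": 0.085},{"xyz": [0.006,-0.001,0.03],"delta_rot": [0,0,0],"gripper": 0.085},{"xyz": [0,0,0.04],"delta_rot": [0,0,0],"gripper": 0.085},{"xyz": [0,0,0.04],"delta_rot": [0,0,0],"gripper": 0.085},{"xyz": [0,0,0.02],"delta_rot": [0,0,0],"gripper": 0.085},{"xyz": [0,0,0],"delta_rot": [0,0,0],"gripper": 0.085},{"xyz": [0,0,0],"delta_rot": [0,0,0],"gripper": 0.085}]'

```text
time: 9.3
tool_pos: [0.4584, 0.0695, 0.0957]
tcp_rot: [-3.134, 0.21, -0.003]
wrist_force: [1.7, 0.1, -0.1]
width: 0.993
```

Run:
```python
from h import *
to([.4575,.0692,.031],np.radians(-7.5))
```

```text
t 9.3 p [0.4584 0.0695 0.0957] xyaw -7.67 tz [ 2.e-03  2.e-04 -1.e+00] q [ 0.097 -0.009  2.179  0.     0.97   0.231] F [ 1.7  0.1 -0.1] M [ 0.01  -0.026 -0.009] w 84.8
tool delta [-0.001   0.0004  0.0647]
rotvec [-0.0005 -0.0019 -0.003 ]
```

Request:
arm_command --rows '[{"xyz": [-0.001,0,0.025],"delta_rot": [0,0,0],"gripper": 0.085},{"xyz": [0,0,0.025],"delta_rot": [0,0,0],"gripper": 0.085},{"xyz": [0,0,0.014],"delta_rot": [0,0,0],"gripper": 0.085},{"xyz": [0,0,0],"delta_rot": [0,0,0],"gripper": 0.03},{"xyz": [0,0,0],"delta_rot": [0,0,0],"gripper": 0.03},{"xyz": [0,0,0],"delta_rot": [0,0,0],"gripper": 0.03},{"xyz": [0,0,0],"delta_rot": [0,0,0],"gripper": 0.03},{"xyz": [0,0,0],"delta_rot": [0,0,0],"gripper": 0.03},{"xyz": [0,0,0],"delta_rot": [0,0,0],"gripper": 0.03}]' --force 30

```text
time: 10.2
tool_pos: [0.4589, 0.0699, 0.0334]
tcp_rot: [-3.133, 0.212, -0.008]
wrist_force: [-2.2, 0.8, 6.4]
width: 0.416
```

Run:
```python
from h import *
st()
```

```text
t 10.2 p [0.4589 0.0699 0.0334] xyaw -7.74 tz [ 4.8e-03  6.0e-04 -1.0e+00] q [0.097 0.084 2.222 0.    0.831 0.232] F [-2.2  0.8  6.4] M [ 0.042  0.312 -0.019] w 35.52
```

The spindle is held at 35.5 mm. Drawing it along the rods, 124 mm toward bed +y (tool −y), in two stages.

Request:
arm_command --rows '[{"xyz": [0,-0.008,0],"delta_rot": [0,0,0],"gripper": 0.03},{"xyz": [0,-0.012,0],"delta_rot": [0,0,0],"gripper": 0.03},{"xyz": [0,-0.01,0],"delta_rot": [0,0,0],"gripper": 0.03},{"xyz": [0,0,0],"delta_rot": [0,0,0],"gripper": 0.03}]'

```text
time: 10.6
tool_pos: [0.4623, 0.1004, 0.0331]
tcp_rot: [-3.133, 0.211, -0.005]
wrist_force: [-3.5, 2.1, 5.7]
width: 0.411
```

Run:
```python
from h import *
st()
```

```text
t 10.6 p [0.4623 0.1004 0.0331] xyaw -7.7 tz [ 3.3e-03  9.0e-04 -1.0e+00] q [1.610e-01 1.010e-01 2.204e+00 1.000e-03 8.330e-01 2.950e-01] F [-3.5  2.1  5.7] M [0.375 0.489 0.011] w 35.11
```

Moving freely with small forces; continuing.

Request:
arm_command --rows '[{"xyz": [0,-0.012,0],"delta_rot": [0,0,0],"gripper": 0.03},{"xyz": [0,-0.014,0],"delta_rot": [0,0,0],"gripper": 0.03},{"xyz": [0,-0.014,0],"delta_rot": [0,0,0],"gripper": 0.03},{"xyz": [0,-0.014,0],"delta_rot": [0,0,0],"gripper": 0.03},{"xyz": [0,-0.014,0],"delta_rot": [0,0,0],"gripper": 0.03},{"xyz": [0,-0.014,0],"delta_rot": [0,0,0],"gripper": 0.03},{"xyz": [0,-0.012,0],"delta_rot": [0,0,0],"gripper": 0.03},{"xyz": [0,0,0],"delta_rot": [0,0,0],"gripper": 0.03},{"xyz": [0,0,0],"delta_rot": [0,0,0],"gripper": 0.03}]'

```text
time: 11.5
tool_pos: [0.4748, 0.1942, 0.0332]
tcp_rot: [-3.132, 0.212, -0.005]
wrist_force: [-2.7, 3.0, 5.1]
width: 0.41
```

Run:
```python
from h import *
st(); c=cap('top','top1')
cv2.imwrite('pics/crop2.png',cv2.resize(cv2.cvtColor(c['pixels'],cv2.COLOR_RGB2BGR)[90:260,150:380],None,fx=3,fy=3))
```

```text
t 11.5 p [0.4748 0.1942 0.0332] xyaw -7.73 tz [ 0.0035  0.0024 -1.    ] q [3.390e-01 1.710e-01 2.122e+00 2.000e-03 8.440e-01 4.730e-01] F [-2.7  3.   5.1] M [ 0.589  0.572 -0.068] w 35.0
```

View pics/crop2.png

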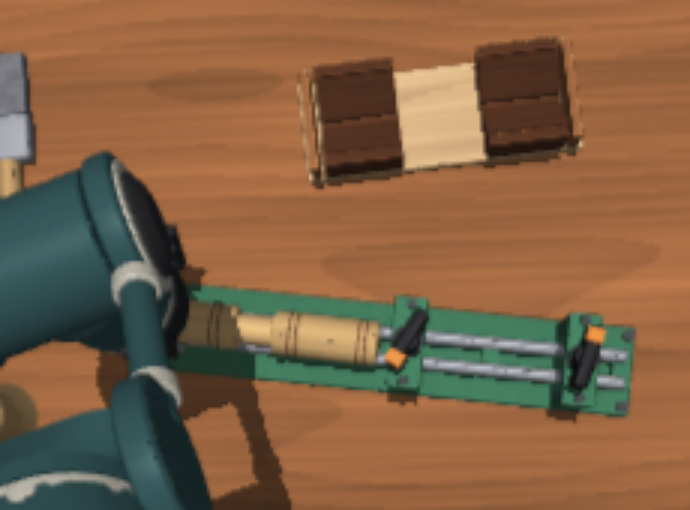

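The spindle at crop (185–378, 330) is fully out from under the working clamp. Releasing, rising, and checking where it lies.

Request:
arm_command --rows '[{"xyz": [0,0,0],"delta_rot": [0,0,0],"gripper": 0.05},{"xyz": [0,0,0],"delta_rot": [0,0,0],"gripper": 0.07},{"xyz": [0,0,0],"delta_rot": [0,0,0],"gripper": 0.085},{"xyz": [0,0,0],"delta_rot": [0,0,0],"gripper": 0.085},{"xyz": [0,0,-0.03],"delta_rot": [0,0,0],"gripper": 0.085},{"xyz": [0,0,-0.04],"delta_rot": [0,0,0],"gripper": 0.085},{"xyz": [0,0,-0.04],"delta_rot": [0,0,0],"gripper": 0.085},{"xyz": [0,0.03,-0.04],"delta_rot": [0,0,0],"gripper": 0.085},{"xyz": [0,0.04,-0.01],"delta_rot": [0,0,0],"gripper": 0.085},{"xyz": [0,0,0],"delta_rot": [0,0,0],"gripper": 0.085},{"xyz": [0,0,0],"delta_rot": [0,0,0],"gripper": 0.085}]'

```text
time: 12.65
tool_pos: [0.4646, 0.1226, 0.1918]
tcp_rot: [-3.133, 0.215, -0.005]
wrist_force: [0.3, 1.1, -0.3]
width: 0.994
```

```bash
cat > meas.py <<'E'
from h import *
import sys
c=cap('wrist',sys.argv[1]); P=pts(c);z=P[...,2]
hsv=cv2.cvtColor(c['pixels'],cv2.COLOR_RGB2HSV)
t=np.radians(-7.5);ex=np.array([np.cos(t),np.sin(t)]);ey=np.array([-np.sin(t),np.cos(t)])
d=P[...,:2]-[.4484,-.0002]; X=d@ex;Y=d@ey
m=(z>.045)&(z<.075)&(hsv[...,0]<30)&(hsv[...,2]>60)&(abs(X)<.025)&(Y>.0)&(Y<.25)
x=X[m];y=Y[m];zz=z[m]
print(m.sum(),np.percentile(y,[.5,99.5]))
for a in np.arange(0,.25,.01):
    s=(y>=a)&(y<a+.01)
    if s.sum()>10: print(round(a,2),s.sum(),zz[s].max().round(4),np.median(x[s&(zz>zz[s].max()-.003)]).round(4))
E
python3 meas.py wrist7; python3 -c "
from h import *
to([.4645,.123,.033],np.radians(-7.5))"
```

```text
9903 [0.02623867 0.22337212]
0.0 12 0.0736 -0.0034
0.02 183 0.0689 -0.0002
0.03 372 0.0703 -0.001
0.04 416 0.069 -0.0009
0.05 419 0.0692 -0.0008
0.06 414 0.069 -0.0007
0.07 444 0.0696 -0.0007
0.08 440 0.0695 0.0002
0.09 466 0.0695 -0.0005
0.1 600 0.0696 -0.0005
0.11 323 0.0631 -0.0004
0.12 331 0.0639 -0.0003
0.13 293 0.0672 -0.0002
0.14 536 0.0691 -0.0009
0.15 553 0.0702 -0.0008
0.16 586 0.07 -0.0007
0.17 599 0.0696 -0.0014
0.18 618 0.0699 -0.0013
0.19 636 0.0694 -0.0005
0.2 676 0.0699 -0.0004
0.21 697 0.0699 -0.001
0.22 289 0.0692 -0.0003
t 12.7 p [0.4642 0.1231 0.1911] xyaw -7.8 tz [ 1.7e-03  5.0e-04 -1.0e+00] q [ 0.207 -0.081  2.055  0.     1.166  0.343] F [-0.9  0.3 -0.5] M [-0.045  0.014  0.019] w 85.16
tool delta [0.     0.0002 0.1581]
rotvec [-0.0008 -0.0016 -0.0052]
```

View pics/wrist7.png

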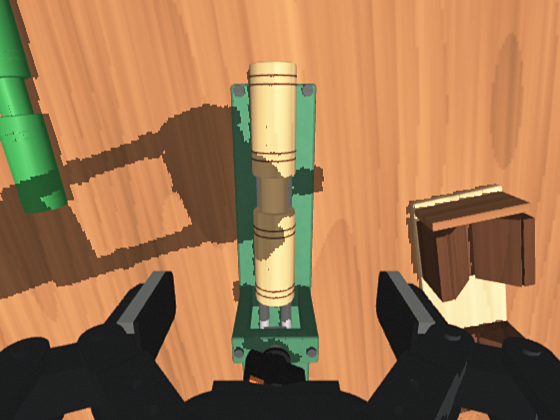

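The spindle lies on the rods with its middle at bed y ≈ 124.6 mm (limit 113), waist at image (275, 193). At the waist the fingers close above the rods, so the TCP must stay above 37 mm. Descending to about 39.5 mm.

Request:
arm_command --rows '[{"xyz": [0,-0.0005,0.03],"delta_rot": [0,0,-0.005],"gripper": 0.085},{"xyz": [0,0,0.04],"delta_rot": [0,0,0],"gripper": 0.085},{"xyz": [0,0,0.04],"delta_rot": [0,0,0],"gripper": 0.085},{"xyz": [0,0,0.03],"delta_rot": [0,0,0],"gripper": 0.085},{"xyz": [0,0,0.0115],"delta_rot": [0,0,0],"gripper": 0.085},{"xyz": [0,0,0],"delta_rot": [0,0,0],"gripper": 0.085},{"xyz": [0,0,0],"delta_rot": [0,0,0],"gripper": 0.085}]' --force 40

```text
time: 13.4
tool_pos: [0.4656, 0.1243, 0.0406]
tcp_rot: [-3.135, 0.203, -0.004]
wrist_force: [-0.6, 0.1, -0.1]
width: 0.997
```

Run:
```python
from h import *
to([.4641,.1235,.0395],np.radians(-7.5))
```

```text
t 13.4 p [0.4656 0.1243 0.0406] xyaw -7.41 tz [ 2.8e-03  3.0e-04 -1.0e+00] q [ 0.209  0.106  2.181 -0.     0.852  0.339] F [-0.6  0.1 -0.1] M [-0.016 -0.038 -0.039] w 85.17
tool delta [-0.0014  0.0009  0.0011]
rotvec [-0.0007 -0.0027  0.0016]
```

Request:
arm_command --rows '[{"xyz": [-0.0014,0.0009,0.001],"delta_rot": [0,-0.003,0],"gripper": 0.06},{"xyz": [0,0,0],"delta_rot": [0,0,0],"gripper": 0.015},{"xyz": [0,0,0],"delta_rot": [0,0,0],"gripper": 0.015},{"xyz": [0,0,0],"delta_rot": [0,0,0],"gripper": 0.015},{"xyz": [0,0,0],"delta_rot": [0,0,0],"gripper": 0.015},{"xyz": [0,0,0],"delta_rot": [0,0,0],"gripper": 0.015},{"xyz": [0,0,0],"delta_rot": [0,0,0],"gripper": 0.015},{"xyz": [0,0,0],"delta_rot": [0,0,0],"gripper": 0.015}]'

```text
time: 14.2
tool_pos: [0.4636, 0.123, 0.04]
tcp_rot: [-3.134, 0.204, 0.001]
wrist_force: [-2.3, -0.1, 5.8]
width: 0.265
```

Run:
```python
from h import *
st(); cap('wrist','wrist8')
```

```text
t 14.2 p [0.4636 0.123  0.04  ] xyaw -7.46 tz [-5.e-04  8.e-04 -1.e+00] q [2.070e-01 1.050e-01 2.184e+00 1.000e-03 8.540e-01 3.360e-01] F [-2.3 -0.1  5.8] M [-0.035  0.431 -0.032] w 22.6
```

View pics/wrist8.png

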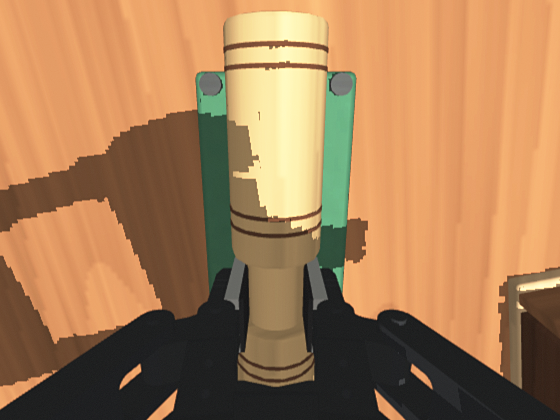

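The waist is gripped well (22.6 mm). Lifting, and refining the cradle pose from the existing views.

Request:
arm_command --rows '[{"xyz": [0,0,-0.01],"delta_rot": [0,0,0],"gripper": 0.015},{"xyz": [0,0,-0.02],"delta_rot": [0,0,0],"gripper": 0.015},{"xyz": [0,0,-0.03],"delta_rot": [0,0,0],"gripper": 0.015},{"xyz": [0,0,-0.03],"delta_rot": [0,0,0],"gripper": 0.015},{"xyz": [0,0,-0.02],"delta_rot": [0,0,0],"gripper": 0.015},{"xyz": [0,0,0],"delta_rot": [0,0,0],"gripper": 0.015}]'

```text
time: 14.85
tool_pos: [0.4663, 0.1234, 0.1531]
tcp_rot: [-3.132, 0.204, -0.011]
wrist_force: [0.1, -0.1, 0.2]
width: 0.261
```

```bash
cat > crad.py <<'E'
from h import *
def crad(tag,lo=.045,hi=.062):
    c=load(tag);P=pts(c);z=P[...,2]
    hsv=cv2.cvtColor(c['pixels'],cv2.COLOR_RGB2HSV)
    reg=(abs(P[...,0]-.65)<.1)&(abs(P[...,1]+.03)<.18)
    m=reg&(z>lo)&(z<hi); r=cv2.minAreaRect(P[m][:,:2].astype(np.float32)*1000)
    print(tag,'top',m.sum(),np.round(r[0],1),np.round(r[1],1),round(r[2],2), 'med z',np.median(z[m]))
    m=reg&(z>.004)&(z<.065); m=cv2.morphologyEx(m.astype(np.uint8),cv2.MORPH_OPEN,np.ones((3,3)))>0
    n,l,s,ce=cv2.connectedComponentsWithStats(m.astype(np.uint8)); i=1+np.argmax(s[1:,4]);m=l==i
    r=cv2.minAreaRect(P[m][:,:2].astype(np.float32)*1000); print('  all',m.sum(),np.round(r[0],1),np.round(r[1],1),round(r[2],2))
if __name__=='__main__':
    for t in ['top0','scene0','wrist5','wrist6','top1']: crad(t)
E
python3 crad.py; python3 -c "
from h import *
st()"
```

```text
top0 top 1281 [648.6 -29.4] [ 85.7 226.3] 4.95 med z 0.05343920567005045
  all 3390 [649.7 -31.6] [ 88.4 241.2] 5.04
scene0 top 1086 [646.7 -27.6] [ 90.8 227.6] 5.45 med z 0.05126765299538716
  all 3623 [646.6 -27.5] [ 90.5 238.4] 4.82
wrist5 top 2649 [647.1 -32.5] [ 85.1 226.3] 5.22 med z 0.05172018883228585
  all 11560 [647.5 -31.8] [ 87.5 234.9] 5.0
wrist6 top 7238 [647.1 -32.4] [ 85.  226.6] 5.07 med z 0.05197354056250858
  all 20726 [646.6 -29. ] [ 86.2 229.4] 5.19
top1 top 1291 [648.7 -29.5] [ 85.4 226. ] 5.0 med z 0.053256807477253365
  all 3382 [654.6 -28.1] [ 99.  234.7] 5.28
t 14.85 p [0.4663 0.1234 0.1531] xyaw -7.45 tz [ 0.0069  0.0022 -1.    ] q [ 2.070e-01 -4.400e-02  2.094e+00  1.000e-03  1.084e+00  3.360e-01] F [ 0.1 -0.1  0.2] M [-0.059  0.001 -0.018] w 22.32
```

Both wrist views agree on the cradle: centre (0.647, −0.032), yaw about 5.1°. Moving over it.

Request:
arm_command --rows '[{"xyz": [0.015,0.0095,0],"delta_rot": [0,0,0],"gripper": 0.015},{"xyz": [0.025,0.0165,0],"delta_rot": [0,0,-0.04],"gripper": 0.015},{"xyz": [0.025,0.0165,0],"delta_rot": [0,0,-0.04],"gripper": 0.015},{"xyz": [0.027,0.016,0],"delta_rot": [0,0,-0.04],"gripper": 0.015},{"xyz": [0.027,0.014,0],"delta_rot": [0,0,-0.04],"gripper": 0.015},{"xyz": [0.027,0.0125,0],"delta_rot": [0,0,-0.04],"gripper": 0.015},{"xyz": [0.027,0.011,0],"delta_rot": [0,0,-0.02],"gripper": 0.015},{"xyz": [0.02,0.0075,0],"delta_rot": [0,0,0],"gripper": 0.015},{"xyz": [0.01,0.0035,0],"delta_rot": [0,0,0],"gripper": 0.015},{"xyz": [0,0,0],"delta_rot": [0,0,0],"gripper": 0.015},{"xyz": [0,0,0],"delta_rot": [0,0,0],"gripper": 0.015}]'

```text
time: 15.95
tool_pos: [0.6609, 0.0125, 0.1474]
tcp_rot: [-3.138, -0.141, 0.006]
wrist_force: [0.4, 0.1, -1.3]
width: 0.263
```

Run:
```python
from h import *
cap('wrist','wrist9'); to([.647,-.0322,.04],np.radians(5.1))
cap('scene','scene1')
```

```text
t 16.0 p [0.6608 0.0128 0.1478] xyaw 5.17 tz [-3.2e-03  7.0e-04 -1.0e+00] q [-1.900e-02  3.000e-01  1.717e+00  1.000e-03  1.128e+00 -1.090e-01] F [ 0.   0.5 -1.3] M [-0.019 -0.011  0.014] w 23.21
tool delta [-0.0175  0.0436  0.1078]
rotvec [-0.001   0.0031  0.0012]
```

View pics/wrist9.png

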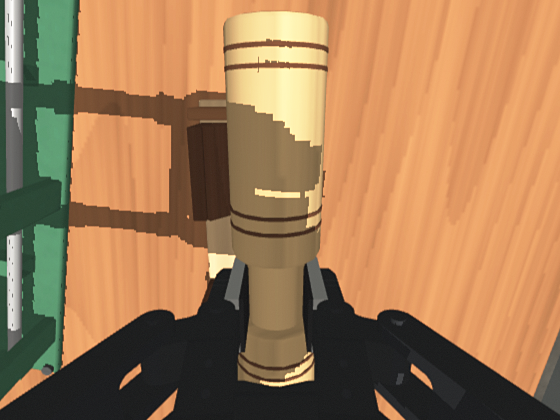

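View pics/scene1.png

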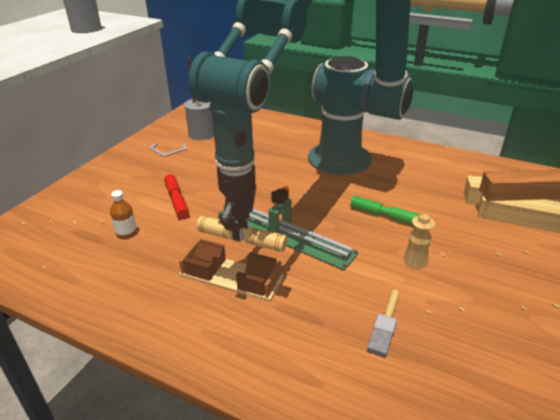

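The scene shows the spindle held level above the cradle; the wrist view shows the cradle's +y end at (200, 150) still off to the left. Shifting the remainder and lowering partway.

Request:
arm_command --rows '[{"xyz": [-0.006,0.015,0],"delta_rot": [0,0.003,0],"gripper": 0.015},{"xyz": [-0.0075,0.0186,0],"delta_rot": [0,0,0],"gripper": 0.015},{"xyz": [-0.004,0.01,0.015],"delta_rot": [0,0,0],"gripper": 0.015},{"xyz": [0,0,0.015],"delta_rot": [0,0,0],"gripper": 0.015},{"xyz": [0,0,0],"delta_rot": [0,0,0],"gripper": 0.015},{"xyz": [0,0,0],"delta_rot": [0,0,0],"gripper": 0.015},{"xyz": [0,0,0],"delta_rot": [0,0,0],"gripper": 0.015}]'

```text
time: 16.75
tool_pos: [0.649, -0.032, 0.1187]
tcp_rot: [-3.137, -0.142, -0.004]
wrist_force: [-1.4, 0.4, -1.5]
width: 0.263
```

Run:
```python
from h import *
c=cap('wrist','wrist10'); to([.647,-.0322,.04],np.radians(5.1))
P=pts(c);z=P[...,2]
t=np.radians(5.1);ex=np.array([np.cos(t),np.sin(t)]);ey=np.array([-np.sin(t),np.cos(t)])
d=P[...,:2]-[.647,-.0322];X=d@ex;Y=d@ey
m=(abs(X)<.06)&(Y>.02)&(Y<.14)&(z>.03)&(z<.062)
print('cradle',np.percentile(X[m],[.5,99.5]),np.percentile(Y[m],[.5,99.5]))
k=m&(Y>.1);print('cheek',k.sum(),np.percentile(X[k],[1,99]),np.percentile(Y[k],[1,99]))
s=(abs(X)<.03)&(Y>.03)&(Y<.14)&(z>.1);print('spindle',Y[s].max(),np.percentile(Y[s],99.5),z[s].max(),np.median(X[s&(z>z[s].max()-.003)]))
for a in(.04,.06,.08): 
    q=s&(Y>a)&(Y<a+.02); print(a,np.median(X[q&(z>z[q].max()-.002)]),z[q].max())
```

```text
t 16.8 p [ 0.6493 -0.0319  0.1191] xyaw 5.19 tz [ 3.e-03  9.e-04 -1.e+00] q [-8.800e-02  3.030e-01  1.769e+00  1.000e-03  1.066e+00 -1.790e-01] F [-0.2  0.5 -0.8] M [-0.009  0.071  0.011] w 22.57
tool delta [-0.0026  0.0001  0.0791]
rotvec [-0.0007 -0.0031  0.0015]
cradle [-0.04113029  0.04230367] [0.03516391 0.11215254]
cheek 980 [-0.04078237  0.04208408] [0.10013209 0.11258758]
spindle 0.10043953048280072 0.09957747373849225 0.26141885462743025 0.001945277925221023
0.04 0.0023395313666083775 0.1483362838863217
0.06 0.001945277925221023 0.26141885462743025
0.08 0.002544466253001294 0.149350217386514
```

View pics/wrist10.png

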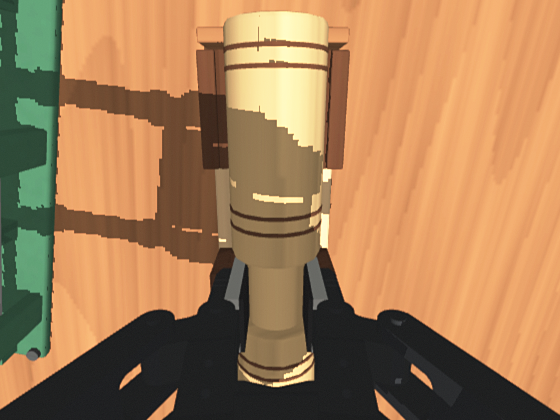

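The spindle is centred lengthwise (end at 0.100, cheek inner face at about 0.105) and about 2 mm off across. Correcting and lowering to 10 mm above home.

Request:
arm_command --rows '[{"xyz": [-0.002,0,0.01],"delta_rot": [0,-0.003,0],"gripper": 0.015},{"xyz": [0,0,0.02],"delta_rot": [0,0,0],"gripper": 0.015},{"xyz": [0,0,0.02],"delta_rot": [0,0,0],"gripper": 0.015},{"xyz": [0,0,0.015],"delta_rot": [0,0,0],"gripper": 0.015},{"xyz": [0,0,0.005],"delta_rot": [0,0,0],"gripper": 0.015},{"xyz": [0,0,0],"delta_rot": [0,0,0],"gripper": 0.015},{"xyz": [0,0,0],"delta_rot": [0,0,0],"gripper": 0.015},{"xyz": [0,0,0],"delta_rot": [0,0,0],"gripper": 0.015}]'

```text
time: 17.6
tool_pos: [0.6479, -0.0325, 0.0501]
tcp_rot: [-3.138, -0.141, -0.003]
wrist_force: [0.2, 0.5, 0.2]
width: 0.264
```

Run:
```python
from h import *
to([.647,-.0322,.0386],np.radians(5.1))
```

```text
t 17.6 p [ 0.6479 -0.0325  0.0501] xyaw 5.16 tz [ 1.6e-03  4.0e-04 -1.0e+00] q [-8.900e-02  3.750e-01  1.816e+00  1.000e-03  9.490e-01 -1.790e-01] F [0.2 0.5 0.2] M [ 0.014 -0.028 -0.018] w 22.52
tool delta [-0.0008 -0.0004  0.0115]
rotvec [-0.0002 -0.0016  0.001 ]
```

Request:
arm_command --rows '[{"xyz": [-0.0005,0,0.004],"delta_rot": [0,0,0],"gripper": 0.015},{"xyz": [0,0,0.003],"delta_rot": [0,0,0],"gripper": 0.015},{"xyz": [0,0,0.002],"delta_rot": [0,0,0],"gripper": 0.015},{"xyz": [0,0,0.001],"delta_rot": [0,0,0],"gripper": 0.015},{"xyz": [0,0,0],"delta_rot": [0,0,0],"gripper": 0.015},{"xyz": [0,0,0],"delta_rot": [0,0,0],"gripper": 0.015}]'

```text
time: 18.2
tool_pos: [0.6474, -0.0325, 0.04]
tcp_rot: [-3.138, -0.141, -0.003]
wrist_force: [0.9, 1.2, 5.3]
width: 0.26
```

Run:
```python
from h import *
to([.647,-.0322,.0386],np.radians(5.1))
```

```text
t 18.2 p [ 0.6474 -0.0325  0.04  ] xyaw 5.15 tz [ 1.6e-03  6.0e-04 -1.0e+00] q [-8.900e-02  3.870e-01  1.822e+00  1.000e-03  9.310e-01 -1.790e-01] F [0.9 1.2 5.3] M [ 0.082 -0.04  -0.134] w 22.24
tool delta [-0.0003 -0.0004  0.0014]
rotvec [-0.0004 -0.0016  0.0008]
```

Contact begins (5 N). Another millimetre to seat it.

Request:
arm_command --rows '[{"xyz": [0,0,0.001],"delta_rot": [0,0,0],"gripper": 0.015},{"xyz": [0,0,0.0005],"delta_rot": [0,0,0],"gripper": 0.015},{"xyz": [0,0,0],"delta_rot": [0,0,0],"gripper": 0.015}]'

```text
time: 18.5
tool_pos: [0.6474, -0.0326, 0.04]
tcp_rot: [-3.138, -0.141, -0.002]
wrist_force: [-3.7, -0.0, 12.9]
width: 0.261
```

Run:
```python
from h import *
st()
c=cap('wrist','wrist11');P=pts(c);z=P[...,2]
t=np.radians(5.1);ex=np.array([np.cos(t),np.sin(t)]);ey=np.array([-np.sin(t),np.cos(t)])
d=P[...,:2]-[.6475,-.0324];X=d@ex;Y=d@ey
for a in(.04,.06,.08): 
    q=(abs(X)<.018)&(Y>a)&(Y<a+.018)&(z<.1); print(a,np.percentile(z[q],98),np.median(X[q&(z>np.percentile(z[q],90))]))
```

```text
t 18.5 p [ 0.6474 -0.0326  0.04  ] xyaw 5.15 tz [ 1.5e-03  5.0e-04 -1.0e+00] q [-8.900e-02  3.870e-01  1.822e+00  1.000e-03  9.310e-01 -1.790e-01] F [-3.7 -0.  12.9] M [ 0.094  0.51  -0.093] w 22.32
0.04 0.06852429782810338 0.0005877619611582236
0.06 0.06858928510587373 0.0005355206016414009
0.08 0.06869412438149237 0.00048767027542033546
```

View pics/wrist11.png

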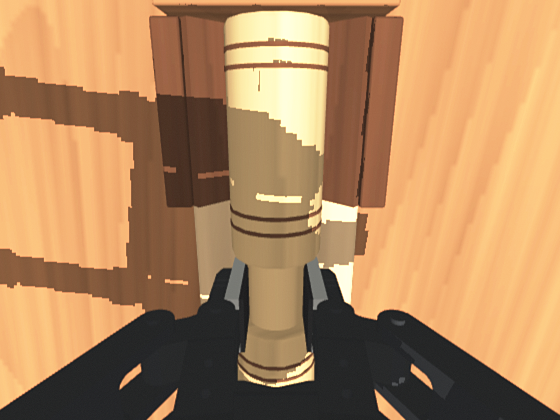

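The spindle is seated: top at 68.6 mm (68 expected), level and centred, with the end below the cheek at (275, 10). Releasing and rising.

Request:
arm_command --rows '[{"xyz": [0,0,-0.0015],"delta_rot": [0,0,0],"gripper": 0.015},{"xyz": [0,0,0],"delta_rot": [0,0,0],"gripper": 0.035},{"xyz": [0,0,0],"delta_rot": [0,0,0],"gripper": 0.055},{"xyz": [0,0,0],"delta_rot": [0,0,0],"gripper": 0.07},{"xyz": [0,0,0],"delta_rot": [0,0,0],"gripper": 0.07},{"xyz": [0,0,-0.02],"delta_rot": [0,0,0],"gripper": 0.07},{"xyz": [0,0,-0.04],"delta_rot": [0,0,0],"gripper": 0.07},{"xyz": [0,0,-0.05],"delta_rot": [0,0,0],"gripper": 0.07},{"xyz": [0,-0.02,-0.05],"delta_rot": [0,0,0],"gripper": 0.07},{"xyz": [0,0.04,-0.01],"delta_rot": [0,0,0],"gripper": 0.07},{"xyz": [0,0.05,0],"delta_rot": [0,0,0],"gripper": 0.07},{"xyz": [0,0,0],"delta_rot": [0,0,0],"gripper": 0.07}]'

```text
time: 19.75
tool_pos: [0.6535, -0.109, 0.2063]
tcp_rot: [3.136, 0.135, 0.002]
wrist_force: [-0.7, 0.1, -1.1]
width: 0.823
```

Run:
```python
from h import *
st()
c=cap('wrist','wrist12');P=pts(c);z=P[...,2]
hsv=cv2.cvtColor(c['pixels'],cv2.COLOR_RGB2HSV)
t=np.radians(5.1);ex=np.array([np.cos(t),np.sin(t)]);ey=np.array([-np.sin(t),np.cos(t)])
d=P[...,:2]-[.6473,-.0324];X=d@ex;Y=d@ey
for a in np.arange(-.1,.1,.02): 
    q=(abs(X)<.018)&(Y>a)&(Y<a+.02)&(z<.1)&(z>.045)
    if q.sum()>20: print(a.round(2),np.percentile(z[q],98).round(4),np.median(X[q&(z>np.percentile(z[q],90))]).round(4))
q=(abs(X)<.01)&(z>.06)&(z<.08);print('ends',np.percentile(Y[q],[.5,99.5]))
cap('top','top2');cap('scene','scene2')
```

```text
t 19.75 p [ 0.6535 -0.109   0.2063] xyaw 4.95 tz [ 0.0015 -0.0028 -1.    ] q [-0.202  0.255  1.662 -0.003  1.223 -0.287] F [-0.7  0.1 -1.1] M [0.015 0.01  0.004] w 70.27
-0.1 0.0687 0.0009
-0.08 0.0686 0.0009
-0.06 0.0687 0.0001
-0.04 0.0688 0.0002
-0.02 0.0681 0.001
0.0 0.0681 -0.0005
0.02 0.0688 -0.0004
0.04 0.0688 0.0004
0.06 0.0687 -0.0003
ends [-0.09839319  0.06456384]
```

View pics/wrist12.png

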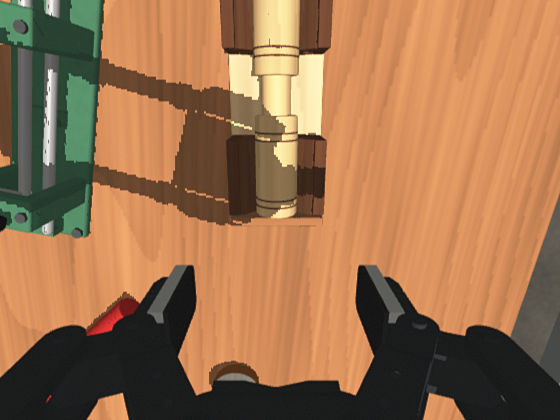

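View pics/scene2.png

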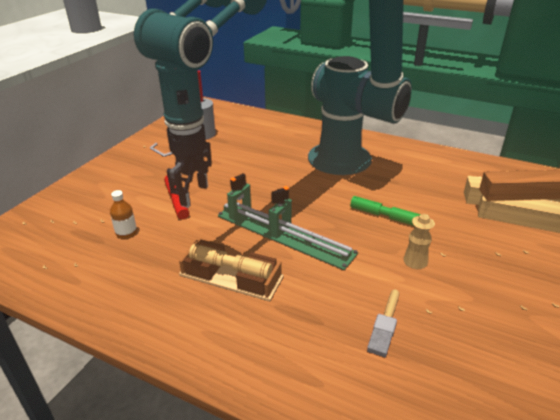

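View pics/top2.png

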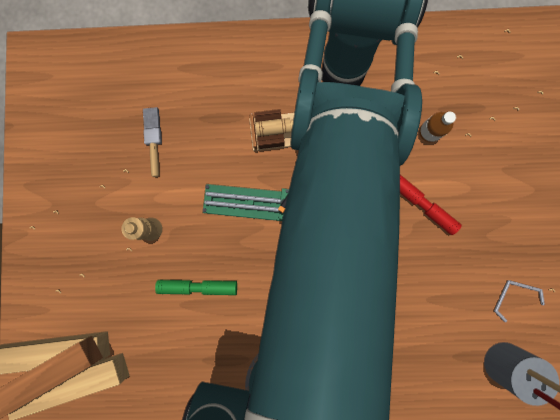

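The spindle lies home between the cheeks with both ends clear, and the figure, oil bottle and brush are unmoved. One last check from the saved view: did the knob stay at its stop?

Run:
```python
from h import *
for tag in('wrist1','wrist5','wrist6'):
    c=load(tag);P=pts(c);z=P[...,2];hsv=cv2.cvtColor(c['pixels'],cv2.COLOR_RGB2HSV)
    m=(np.hypot(P[...,0]-.4484,P[...,1]+.0002)<.032)&(z>.11)&(z<.16)
    top=np.percentile(z[m],97);t=m&(z>top-.0025);q=P[t][:,:2]
    w,V=np.linalg.eigh(np.cov(q.T));r=cv2.minAreaRect(q.astype(np.float32)*1000)
    o=t&(hsv[...,0]<20)&(hsv[...,1]>140)&(hsv[...,2]>100);oc=P[o].mean(0)[:2]-[.4484,-.0002]
    print(tag,'top',top.round(4),'pca',np.degrees(np.arctan(V[1,1]/V[0,1])).round(1),r,'orange dir',np.degrees(np.arctan2(oc[1],oc[0])).round(1))
```

```text
wrist1 top 0.1339 pca 1.0 ((447.66619873046875, -0.8749775886535645), (46.457427978515625, 13.868415832519531), 1.1506822109222412) orange dir 1.4
wrist5 top 0.1414 pca -32.9 ((448.2987976074219, 0.12641334533691406), (12.413763999938965, 46.79726028442383), 58.73331832885742) orange dir 148.3
wrist6 top 0.1412 pca -32.5 ((448.1035461425781, 0.4008617401123047), (15.264721870422363, 46.66144943237305), 61.24301528930664) orange dir 147.1
```

```bash
python3 -c "
from h import *
st(); print(bot.finish_job())"
```

```text
t 19.9 p [ 0.6522 -0.1038  0.2044] xyaw 5.09 tz [-0.0021  0.0014 -1.    ] q [-1.960e-01  2.550e-01  1.665e+00  1.000e-03  1.224e+00 -2.850e-01] F [-0.8  1.   0.6] M [ 0.01  -0.036  0.036] w 69.94
the job is handed in; nothing more can be done
None
```

The spindle is out of the clamp and lies home in the V-cradle. The job was handed in at 19.9 s of the 72 s; no verdict was reported.

- **Knob:** A small counter-clockwise trial showed that way loosens the working knob. I turned it about 2.55 rad to its stop, where the moment jumped to about 1.45 N m. Afterwards the knob stood 146° (2.55 rad) round and about 7.4 mm higher. Its starting offset of about 0.15 rad puts that at about 2.7, fully loose. The idle knob was not touched.
- **Drawing out:** I drew the spindle along the rods until its middle was about 124.6 mm along the bed (113 needed). I then let it go on the rods and took it again by the waist.
- **Placing:** I lowered it until it seated with about 13 N, then released it. Afterwards its top measured 68.7 mm along its length (68 expected for home), and it was centred across the V to about 1 mm.
- **Disagreements:** The top and scene cameras put the cradle a few mm off from the wrist camera; I used the wrist camera. The last view cut off the spindle's far end, so only the near end was measured after release. The far end was measured just before lowering, about 5 mm clear of its cheek. The last top view was partly hidden by the arm, but the scene view shows the spindle in the cradle and the figure, oil bottle and brush where they were.

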